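# Slide the controller module under the stand's spring clip

### The job

The flat controller module lies in the slot of the programming stand, just short of the spring clip's steel jaw. With one fingertip press the clip's long orange key down so that the jaw rises, and keep it down while the other fingertip pushes the module along the slot, under the jaw, until it is fully home against the end stop; then let the key up so that the jaw clamps the module, and move clear. Do not pick the module up, and leave the little robot, the mouse and the blocks where they are.

Things in the scene. Friction and masses are not known exactly. Their poses are not given: they have to be found in the camera images.
- stand: Programming stand fixed to the table: grey plate (stand x -145 to 60 mm, y -38 to 86, 10 thick) with a white slot along x. Origin on the table, on the slot's centre line, level with the jaw's front end. x = push direction, y left towards the orange key, z up. Slot: floor at z 14, x -142 to 45, 52 wide (y -26 to 26), open above and at its start; blue rails 5 thick, top at z 22.
- stop (a point): Foot of the slot's blue end stop: on the slot floor, on the centre line, on the face that the module meets (stand x 45, y 0, z 14 mm). The stop stands 14 mm above the floor.
- axle (a point): Point on the clip's hinge axis, at the jaw's front end (stand x 0, y 38, z 24 mm). The axis runs along stand x; rod of 4 mm radius from x -132 to 33, with end posts up to z 28.
- jaw (a point): Bottom of the steel jaw's lip at its front end. The jaw spans stand x 0 to 30 mm, from the axle to y 14, and its 4 mm wide lip hangs over the left edge of the slot. At rest the lip is about 6 mm above the slot floor and blocks the 12 mm thick module; it rises as the key is pressed.
- key (a point): Top of the orange key, half-way along (stand x -50 mm), 26 mm out from the axle. Key: flat bar, x -130 to 26, y about 44 to 82; may be pressed anywhere and slid along while down. At rest it slopes up away from the slot by 0.55 rad: this point is 32 mm, the outer edge 42 mm above the table. Fully down it is level, top at z 18: 4 above the slot floor, 8 below the module's top.
- clip (a joint): Spring clip's angle, rad: 0 at rest (key up, jaw down), about 0.26 with the jaw resting on the module, 0.55 with the key fully down at its limit (lip about 6 mm above the module's top). The module passes under the jaw above about 0.3. A spring closes it; fully down takes about 7 to 13 N, least at the key's outer edge.
- module: Flat teal controller module, green circuit board on top, 70 (x) x 48 (y) x 12 (z) mm, about 60 g, lying loose in the slot. Origin at the centre of its underside, x axis as the stand's. Starts at stand x -60 to -40 mm. Fully home its origin is at stand x 10, its front end against the stop and its rear end at x -25, still short of the jaw.
- rover: Little wheeled robot of blue and grey blocks, 92 x 72 x 53 mm high, loose. Origin at the centre of its underside. Leave alone.
- mouse: Black computer mouse, 104 x 58 x 33 mm, loose. Origin at the centre of its underside. Leave alone.
- blocks: Small tower of light-blue and dark-blue toy blocks, 32 x 32 x 51 mm, loose. Origin at the centre of its underside. Leave alone.
Mind the look-alikes: they are no part of the job. Of the things that look like the module, the smaller one is meant.

How it is judged:
On the way, in this order (a step that is already met when the one before it is completed fails the run):
1. the key is pressed down and the jaw is open while the module is still outside it (value of joint clip above 0.3 rad and x of module in the frame of stand below -0.03 m), for 0.1 s.
2. the module is home against the stop while the key is still held down (value of joint clip above 0.3 rad and x of module in the frame of stand above 0.007 m), for 0.1 s.
At the end, for the whole second after the job is handed in: The module lies flat in the slot, within 3 mm of the end stop, and the released clip's jaw rests on it (clip angle 0.20 to 0.30 rad); the module is at rest (x of module in the frame of stand above 0.007 m and z of module in the frame of stand below 0.016 m and angle between the x axis of module and the x axis of stand, either way round below 0.08 rad and angle between module's own z axis and vertical below 0.06 rad and value of joint clip between 0.2 and 0.3 rad and linear speed of module below 0.01 m/s); the robot touches nothing.
It fails at once if the module is lifted 6 mm or more off the slot floor, or tipped (z of module in the frame of stand above 0.02 m or angle between module's own z axis and vertical above 0.2 rad).
It fails at once if the little robot, the mouse or the blocks are moved more than 15 mm (distance of any of rover, mouse, blocks from where it was at the start of the episode above 0.015 m).
It also fails if it takes over 40 s, if anything falls off the work surface, if the arm or the gripper's body presses on something with over 40 N, if the wrist force passes 120 N, or if a joint passes its speed limit or range.

### The arm

A 6-joint arm with a two-finger parallel gripper is mounted at the origin on the work surface. World frame = base frame: x ahead of the robot, y to its left, z up, the work surface at z = 0. Lengths are in m, angles in rad, forces in N, time in s.
With the tool pointing down it reaches from about 0.225 to 0.875 m from the base axis. Payload 3.4 kg.
Tool frame: the origin (TCP) lies midway between the tips of the shut fingers; the grasp point (between the pads) lies 19 mm behind it (pinch_z is the distance from the TCP to the grasp point, in m); z points along the fingers, y is the line along which they close (so a half turn about z gives the same grasp; the last joint's range is limited). The gripper opens to 85 mm and grips with 20 to 120 N. Pads are 22 mm wide; open, the fingers measure 114 mm over their backs; the gripper's body (76 mm by 85 mm) begins 54 mm behind the grasp point. The pads swing forward as they close: fully open they stand 13 mm farther back than shut.
Start: joints at [1.224, 0.276, 1.505, -0, 1.361, -0.121], TCP at [0.129, 0.56, 0.231] pointing down, gripper open.
Joint ranges: [-2.89, 2.89], [-0.75, 2.08], [0.22, 2.7], [-1.18, 4.32], [0.11, 2.71], [-2.7, 2.7]. Speed limits (rad/s): [2.57, 2.57, 3.14, 3.14, 3.14, 3.14].

### API

Orientations are given as a unit quaternion [w, x, y, z].
In Python, from rig import get_state, get_image, sign_off, pinch_z gives the robot as it stands.
- The arm moves only by the tool send_rows, never from a script. Its argument "steps" is one flat list of numbers, 5 for each row, row after row: the gripper's target within -1 to 1 (fully open at 1, half-way at 0, shut at -1), then the shift along the tool's x, y, z in cm, then the turn about the tool's z in degrees. In form: [gripper, x, y, z, roll, gripper, x, y, z, roll, ...]. A call has 1 to 12 rows; each row shifts and turns the commanded pose from where the row before left it, along the tool's axes as they then stand; what a row does not reach is not made up. A row lasts 1/10 s, in which the tool goes at most 50 mm and 8.59 degrees, less where a joint would pass 70% of its speed; a pose out of reach is approached as far as the arm can. A call is refused whole if a number of a shift passes 5 or a number of a turn 8.59, either way. A call with a gripper value outside its range is refused whole. The fingers move at their own pace and stop on an object; "newtons" is the grip in N (left out, the last holds). Time passes only in rows, so rows that do not move let the fingers close. It gives the time, the measured TCP pose, the force, the opening and the grip force at its end, in the units of the state.
- get_state(): the state, without advancing time (a new reading comes with each control period).
- get_image(name): name is "scene" or "top" or "wrist"; returns a dict with "color" (384x512x3 uint8, red, green, blue), "mtx" (3x3 intrinsics, pixels), "T" (4x4, takes a point from camera to world coordinates); the wrist camera has in their place "mount" (4x4, takes a point from camera to tool coordinates, whose origin is the TCP and whose axes are the flange's). Camera axes: x right, y down, z forward; pixel columns grow to the right and rows downward; lengths in m; the calibration is good to about 2 mm. A picture is of the moment at which its call begins: read the wrist's pose just before it. There is no depth.
- sign_off(): hands the job in; it is judged then, once.
The state is a dict: "clock": time; "qpos": joint angles; "qd": joint speeds; "effort": joint torques, N m; "position": TCP position; "ee_rot": TCP orientation; "contact_force": force on the tool from outside, world axes, zero at the start; "moment": the same for the moment, N m; "width": finger opening in m; "gripper_force": force on a finger pad.
Only numpy, scipy, OpenCV 4.12 (cv2) and the standard library are available. Lean on these libraries where they do the work, as an engineer would, in place of code of your own. Each camera call takes 0.05 s, during which the arm holds its last target. There are 200 camera calls.

## Working session

There is one attempt and no reset: what is moved stays moved. The work goes in short steps, Python scripts to look and compute and a tool call to move; the robot and the scene stay as the last step left them, time stands still between calls to the robot, and variables do not carry over. Pictures are saved under pics/ and viewed, at most 10 in all, crops included, and the job is handed in when it is done.

Besides the shell and the picture viewer there is one more tool, called after ">>>" as name(argument=value, ...) on one line, values as JSON. send_rows: Moves the arm, as the interface text tells. Its arguments: {"type":"object","properties":{"steps":{"type":"array"},"newtons":{"type":"number"}},"required":["steps"]}

```bash
mkdir -p pics; python3 - <<'E'
from rig import *
import cv2,numpy as np
s=get_state();print(s)
for n in("scene","top"):
    i=get_image(n);cv2.imwrite(f"pics/{n}.png",i["color"][...,::-1]);np.savez(f"{n}.npz",**i);print(n,i["mtx"],i["T"])
E
```

```text
{'clock': 0.0, 'qpos': array([ 1.22401865e+00,  2.76594579e-01,  1.50613800e+00, -1.17419588e-05,
        1.36067824e+00, -1.20986075e-01]), 'qd': array([ 2.87959775e-04,  3.01871615e-04,  1.10342890e-03, -2.05265784e-03,
        9.56818352e-05,  1.77381154e-03]), 'effort': array([ 8.75238002e-04, -4.16775262e+01, -2.45811653e+01, -1.22982567e-05,
        1.09619866e-02,  1.50878486e-05]), 'position': array([0.12855202, 0.55990822, 0.230438  ]), 'ee_rot': array([-2.05099805e-04,  1.12654869e-01,  9.93633763e-01, -8.85659917e-04]), 'contact_force': array([ 0.53083571, -0.17063265,  0.50177211]), 'moment': array([-0.0237045 ,  0.05383949, -0.02163145]), 'gripper_force': 0.0, 'width': 0.0854256984855333}
scene [[362.27526786   0.         250.24044971]
 [  0.         362.27526786 196.82522209]
 [  0.           0.           1.        ]] [[-0.82734165  0.45937058 -0.32324056  0.87172503]
 [ 0.56161361  0.68655127 -0.46177647  0.43062294]
 [ 0.00979469 -0.5635832  -0.82600123  0.74597921]
 [ 0.          0.          0.          1.        ]]
top [[388.08549088   0.         255.35425708]
 [  0.         388.08549088 193.4188519 ]
 [  0.           0.           1.        ]] [[-0.02078689 -0.98329089  0.18085059  0.43341878]
 [-0.99972298  0.02244015  0.00710013  0.03555924]
 [-0.01103981 -0.1806529  -0.98348495  0.93115273]
 [ 0.          0.          0.          1.        ]]
```

View pics/top.png

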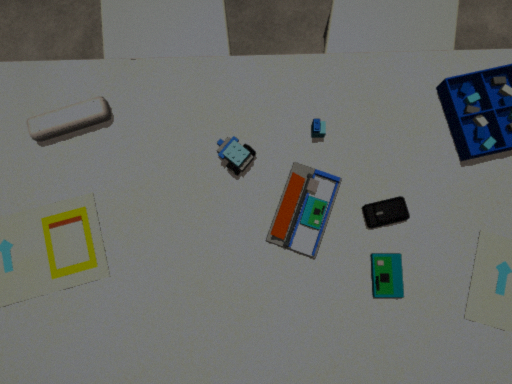

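View pics/scene.png

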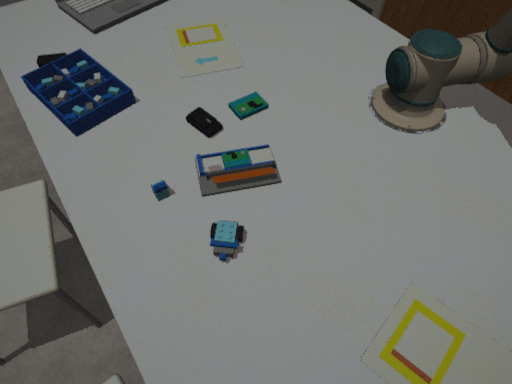

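Two things look like the module: one in the slot at top px (315,212), the other loose on the table at (387,275). The slot one is smaller and lies in the stand, so it fits. I'll enlarge to confirm that and get precise edges.

```bash
python3 - <<'E'
import cv2
i=cv2.imread("pics/top.png")[155:305,255:415]
i=cv2.convertScaleAbs(i,alpha=1.6,beta=20)
cv2.imwrite("pics/crop.png",cv2.resize(i[:115,:],None,fx=5,fy=5,interpolation=cv2.INTER_CUBIC))
E
```

```text
(no output)
```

View pics/crop.png

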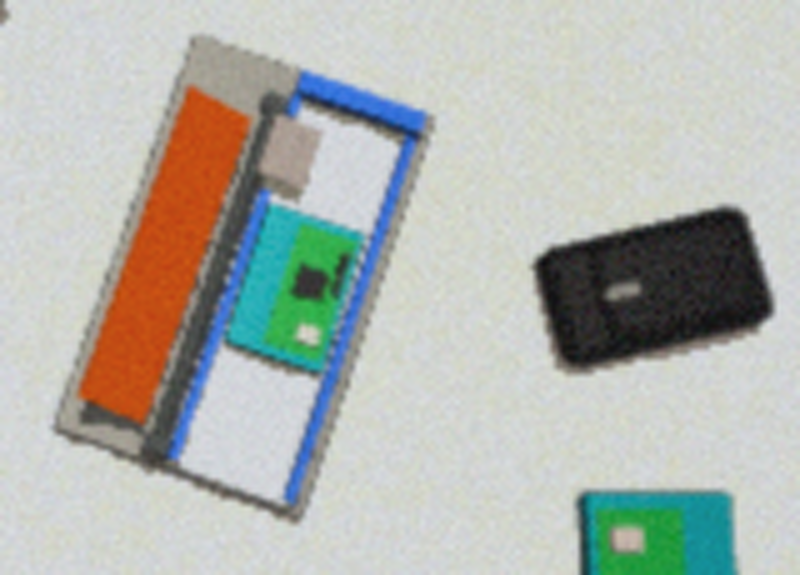

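The crop confirms it: the 70x48 module is in the slot with corners at about crop (270,205), (363,235), (322,370), (228,345). The bigger board at lower right is the look-alike. The orange key is on the left and the jaw at (290,155). Next I fit the stand pose to these corners.

```bash
cat > h.py <<'E'
import numpy as np
from scipy.optimize import least_squares
P=np.array([[60,86,10],[-145,86,10],[-145,-38,10],[26,78.6,41.9],[26,46,22],[-130,78.6,41.9],[-130,46,22],[50,31,28],[50,-31,28]])/1e3
C=np.array([[195,37],[57,430],[298,520],[188,87],[250,117],[80,398],[148,422],[303,72],[433,115]])/5+[255,155]-.4
d=np.load("top.npz");K,T=d["mtx"],d["T"]
def proj(W):
    c=(W-T[:3,3])@T[:3,:3];u=c@K.T;return u[:,:2]/u[:,2:]
def w(p,P):
    c,s=np.cos(p[2]),np.sin(p[2]);return np.c_[p[0]+c*P[:,0]-s*P[:,1],p[1]+s*P[:,0]+c*P[:,1],P[:,2]]
E
python3 - <<'E'
from h import *
r=least_squares(lambda p:(proj(w(p,P))-C).ravel(),[.4,-.1,-.3],loss="soft_l1")
print(r.x,np.round(proj(w(r.x,P))-C,1).tolist())
M=np.array([[35,24,26],[35,-24,26],[-35,-24,26],[-35,24,26]])/1e3
CM=np.array([[270,205],[363,235],[322,370],[228,345]])/5+[255,155]-.4
m=least_squares(lambda q:(proj(w(r.x,M+[q[0],q[1],0]))-CM).ravel(),[-.05,0]);print(m.x,np.round(m.fun,1))
np.save("pose.npy",r.x)
E
```

```text
[ 0.59479792 -0.11159047 -0.36542147] [[-0.2, -1.1], [-0.5, -0.4], [1.3, -0.5], [0.7, -0.4], [0.5, -0.0], [0.4, -0.0], [-0.3, 0.6], [-0.6, 1.2], [-1.8, 1.1]]
[-0.04641668  0.00106234] [ 0.1 -0.6  0.9  0.2 -0.1  1.1 -0.9 -0.8]
```

>>> send_rows(steps=[0.36,0,0,0,8.0,0.36,-3.6,-2.66,0,0,0.36,-3.6,-2.66,0,0,0.36,-3.6,-2.66,0,0,0.36,-3.6,-2.66,0,0,0.36,-3.6,-2.66,0,0,0.36,-3.6,-2.66,0,0,0.36,-3.6,-2.66,0,0,0.36,-3.6,-2.66,0,0,0.36,-3.6,-2.66,0,0,0.36,-3.6,-2.66,0,0,0.36,-3.6,-2.66,0,0])

```text
clock: 1.3
position: [0.3944, 0.144, 0.2312]
ee_rot: [-0.0, 0.182, 0.983, 0.0]
contact_force: [0.4, -0.1, 0.1]
width: 0.0578
gripper_force: 0.0
```

>>> send_rows(steps=[0.36,-3.6,-2.66,0,0,0.36,-3.6,-2.66,0,0,0.36,-3.6,-2.66,0,0,0.36,-3.6,-2.66,0,0,0.36,0,0,0,0,0.36,0,0,3,0,0.36,0,0,3,0,0.36,0,0,3,0,0.36,0,0,0,0,0.36,0,0,0,0])

```text
clock: 2.3
position: [0.4901, -0.0047, 0.1414]
ee_rot: [-0.001, 0.181, 0.983, 0.0]
contact_force: [0.2, 0.7, 0.3]
width: 0.0581
gripper_force: 0.0
```

```bash
cat >> h.py <<'E'
from scipy.spatial.transform import Rotation as R
def tcp(s):
    p=np.load("pose.npy");q=s["ee_rot"];r=R.from_quat(q[[1,2,3,0]]).as_matrix()
    d=s["position"]-[p[0],p[1],0];c,sn=np.cos(p[2]),np.sin(p[2])
    print("stand mm",np.round(1e3*np.array([c*d[0]+sn*d[1],-sn*d[0]+c*d[1],d[2]]),1),"tool y vs stand y deg",round(np.degrees(np.arctan2(r[1,1],r[0,1])-np.pi/2-p[2]),2),"w",s["width"],"F",s["contact_force"].round(1),"t",s["clock"])
E
python3 - <<'E'
from h import *
from rig import *
import cv2
s=get_state();tcp(s)
i=get_image("wrist");np.savez("wrist.npz",pos=s["position"],rot=s["ee_rot"],**i)
cv2.imwrite("pics/w1.png",cv2.resize(cv2.convertScaleAbs(i["color"][...,::-1],alpha=1.5,beta=10),(768,576)));print(i["mount"],i["mtx"])
E
```

```text
stand mm [-136.    62.5  141.4] tool y vs stand y deg 0.03 w 0.05811097894001475 F [0.2 0.7 0.3] t 2.3
[[ 4.57797391e-04 -9.61985360e-01 -2.73100637e-01  6.78570053e-02]
 [ 9.99999606e-01  6.48116770e-04 -6.06668789e-04  7.78855618e-05]
 [ 7.60607596e-04 -2.73100252e-01  9.61985277e-01 -1.42616637e-01]
 [ 0.00000000e+00  0.00000000e+00  0.00000000e+00  1.00000000e+00]] [[336.47822127   0.         253.73654683]
 [  0.         336.47822127 195.65523427]
 [  0.           0.           1.        ]]
```

View pics/w1.png

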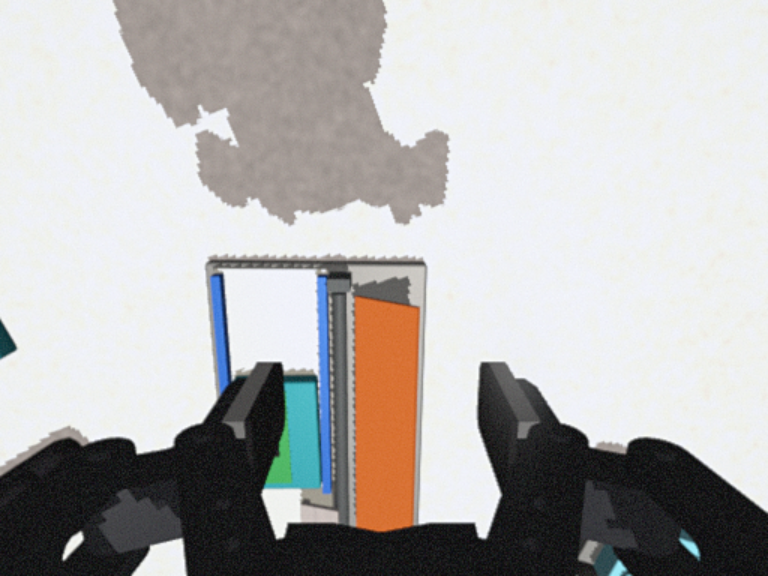

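The wrist view shows the stand's rear end with the plate corners at (208,262) and (426,264). The key's rear corners are at (354,296) and (419,308), and the module's rear edge is at row 376. The fingertips are at (275,362) and (490,362). I'll refine the pose jointly with both cameras.

```bash
python3 - <<'E'
from h import *
d=np.load("wrist.npz");Kw,Mt=d["mtx"],d["mount"];q=d["rot"]
Tw=np.eye(4);Tw[:3,:3]=R.from_quat(q[[1,2,3,0]]).as_matrix();Tw[:3,3]=d["pos"];Tw=Tw@Mt
def pw(W):
    c=(W-Tw[:3,3])@Tw[:3,:3];u=c@Kw.T;return u[:,:2]/u[:,2:]
Q=np.array([[-145,-38,10],[-145,86,10],[-130,78.6,41.9],[-130,46,22],[-142,-31,22]])/1e3
D=np.array([[208,262],[426,264],[419,308],[354,296],[213,274]])/1.5-.2
p0=np.load("pose.npy");print(np.round(pw(w(p0,Q))-D,1).tolist())
for f in (lambda p:(pw(w(p,Q))-D).ravel(), lambda p:np.r_[(pw(w(p,Q))-D).ravel(),(proj(w(p,P))-C).ravel()*.8]):
    r=least_squares(f,p0,loss="soft_l1");print(r.x)
print(np.round(pw(w(r.x,Q))-D,1).tolist())
np.save("pose.npy",r.x)
for X in(-75,-80,-85,-90):print(X,pw(w(r.x,np.array([[X,24,26]])/1e3))*1.5)
from rig import get_state;tcp(get_state())
# finger tip rows: tool-frame points at inner faces
for z in(-.010,-.005,0):
  for x in(-.011,0.011):
    c=(np.array([x,-.029,z])-Mt[:3,3])@Mt[:3,:3];u=Kw@c;print(x,z,u[:2]/u[2]*1.5)
E
```

```text
[[-5.4, -0.7], [-1.6, -1.9], [-3.8, -2.8], [-2.3, -2.0], [-4.8, -1.9]]
[ 0.59676802 -0.11027809 -0.37267327]
[ 0.59631901 -0.11081772 -0.37461796]
[[-2.2, 0.2], [1.4, 0.4], [-0.6, -0.4], [0.8, -0.1], [-1.5, -0.8]]
-75 [[315.7223804  391.11219103]]
-80 [[315.50041218 382.98278156]]
-85 [[315.27629601 374.77470505]]
-90 [[315.05000056 366.48681409]]
stand mm [-136.6   60.1  142.4] tool y vs stand y deg 0.55 w 0.05809220365686658 F [ 0.1 -0.3  0.3] t 2.35
-0.011 -0.01 [282.41172795 427.58381674]
0.011 -0.01 [278.32509105 358.57928959]
-0.011 -0.005 [285.492311   418.91667994]
0.011 -0.005 [281.66366839 351.80380242]
-0.011 0 [288.38621684 410.77475443]
0.011 0 [284.79197644 345.455047  ]
```

>>> send_rows(steps=[0.36,-1.58,-1.2,0,0.5,0.36,-1.58,-1.2,0,0,0.36,0,0,3,0,0.36,0,0,3,0,0.36,0,0,3,0,0.36,0,0,0.5,0,0.36,0,0,0,0,0.36,0,0,0,0])

```text
clock: 3.15
position: [0.513, -0.0395, 0.0479]
ee_rot: [0.002, 0.186, 0.983, -0.0]
contact_force: [-0.5, -0.6, 0.3]
width: 0.0582
gripper_force: 0.0
```

```bash
python3 - <<'E'
from h import *
from rig import *
import cv2
s=get_state();tcp(s)
i=get_image("wrist")["color"];j=get_image("scene")["color"][125:215,170:310]
cv2.imwrite("pics/w2.png",np.hstack([i,cv2.resize(j,(597,384))])[...,::-1][:,384-384:,:] if 0 else cv2.resize(np.hstack([cv2.resize(i,(400,300)),cv2.resize(j,(400,300))])[...,::-1],(800,300)))
E
```

```text
stand mm [-103.6   35.9   47.9] tool y vs stand y deg 0.02 w 0.05816590104831647 F [-0.5 -0.6  0.3] t 3.15
```

View pics/w2.png

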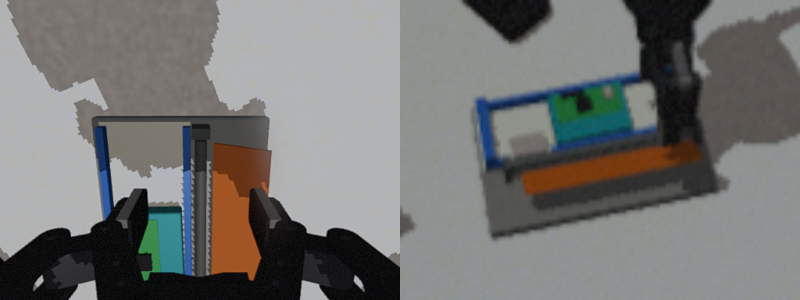

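The finger pair straddles the rail and rod: the left finger is over the slot behind the module and the right one is over the key. I'll back off another 4 mm and descend gently.

>>> send_rows(steps=[0.36,0.4,0,0.5,0,0.36,0,0,0.5,0,0.36,0,0,0.5,0,0.36,0,0,0.4,0,0.36,0,0,0,0])

```text
clock: 3.75
position: [0.5078, -0.0373, 0.027]
ee_rot: [-0.0, 0.186, 0.983, 0.0]
contact_force: [-0.3, 0.5, 4.6]
width: 0.0582
gripper_force: 1.6
```

>>> send_rows(steps=[0.36,0,0,0.3,0,0.36,0,0,0.3,0,0.36,0,0,0,0])

```text
clock: 4.05
position: [0.5081, -0.0372, 0.0212]
ee_rot: [0.0, 0.186, 0.983, 0.0]
contact_force: [0.8, 1.7, 5.3]
width: 0.058
gripper_force: 2.2
```

>>> send_rows(steps=[0.36,0,0,0.3,0,0.36,0,0,0.3,0,0.36,0,0,0,0])

```text
clock: 4.35
position: [0.5081, -0.0373, 0.0155]
ee_rot: [0.0, 0.186, 0.983, 0.0]
contact_force: [-0.4, 1.9, 6.8]
width: 0.0579
gripper_force: 3.1
```

>>> send_rows(steps=[0.36,0,0,0.2,0,0.36,0,0,0,0])

```text
clock: 4.55
position: [0.508, -0.0375, 0.0137]
ee_rot: [0.0, 0.186, 0.983, 0.0]
contact_force: [-0.9, 2.0, 6.8]
width: 0.0577
gripper_force: 3.6
```

```bash
python3 - <<'E'
from h import *
from rig import *
import cv2
s=get_state();tcp(s)
i=get_image("wrist")["color"];j=get_image("scene")["color"][125:215,170:310]
cv2.imwrite("pics/w3.png",np.hstack([cv2.resize(x,(400,300)) for x in(cv2.convertScaleAbs(i[180:384,100:372],alpha=1.5,beta=20),j)])[...,::-1])
E
```

```text
stand mm [-109.    35.9   13.7] tool y vs stand y deg 0.02 w 0.05767413039396052 F [-0.9  2.   6.8] t 4.55
```

View pics/w3.png

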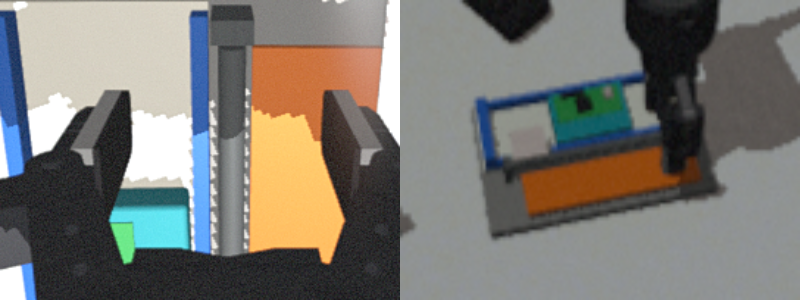

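The key is nearly level and the left fingertip stands in the slot behind the module. One small press more, then I push.

>>> send_rows(steps=[0.36,0,0,0.15,0,0.36,0,0,0,0])

```text
clock: 4.85
position: [0.508, -0.0376, 0.0129]
ee_rot: [0.001, 0.186, 0.983, 0.0]
contact_force: [-1.8, 0.4, 11.7]
width: 0.0581
gripper_force: 6.0
```

>>> send_rows(steps=[0.36,-0.5,0,0,0,0.36,-0.5,0,0,0,0.36,-0.5,0,0,0,0.36,-0.5,0,0,0,0.36,0,0,0,0])

```text
clock: 5.35
position: [0.5195, -0.0425, 0.0125]
ee_rot: [-0.007, 0.185, 0.983, 0.001]
contact_force: [-13.7, 5.9, 21.1]
width: 0.0582
gripper_force: 10.6
```

>>> send_rows(steps=[0.36,0,0,-0.2,0,0.36,0,0,0,0])

```text
clock: 5.55
position: [0.5229, -0.044, 0.0139]
ee_rot: [-0.003, 0.186, 0.983, 0.0]
contact_force: [-5.2, 2.8, 8.7]
width: 0.0581
gripper_force: 4.0
```

```bash
python3 - <<'E'
from h import *
from rig import *
import cv2
s=get_state();tcp(s);print(s["moment"])
i=get_image("wrist")["color"];j=get_image("top")["color"][155:270,255:365]
cv2.imwrite("pics/w4.png",np.hstack([cv2.resize(x,(400,400),interpolation=cv2.INTER_CUBIC) for x in(cv2.convertScaleAbs(i[180:384,100:304],alpha=1.5,beta=20),cv2.convertScaleAbs(j,alpha=1.5,beta=20))])[...,::-1])
E
```

```text
stand mm [-92.8  35.4  13.9] tool y vs stand y deg 0.08 w 0.05813314448472587 F [-5.2  2.8  8.7] t 5.55
[0.5880104  0.76641051 0.12072584]
```

View pics/w4.png

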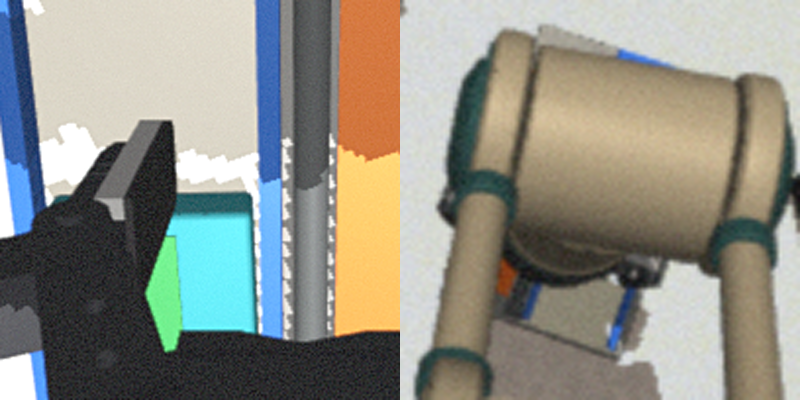

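The left fingertip's front corner, at (177,212) in the left panel, now meets the module's rear face. Since the key sat on its limit earlier, I pushed against friction. At 8.7 N it now slides, so I continue.

>>> send_rows(steps=[0.36,-0.5,0,0,0,0.36,-0.5,0,0,0,0.36,-0.5,0,0,0,0.36,-0.5,0,0,0,0.36,0,0,0,0])

```text
clock: 6.15
position: [0.5422, -0.0517, 0.0135]
ee_rot: [-0.003, 0.186, 0.983, -0.0]
contact_force: [-4.9, 1.6, 7.4]
width: 0.0581
gripper_force: 3.9
```

>>> send_rows(steps=[0.36,-0.5,0,0,0,0.36,-0.5,0,0,0,0.36,-0.5,0,0,0,0.36,-0.5,0,0,0,0.36,-0.5,0,0,0,0.36,-0.5,0,0,0,0.36,0,0,0,0])

```text
clock: 6.85
position: [0.5702, -0.0626, 0.0136]
ee_rot: [-0.003, 0.186, 0.983, -0.0]
contact_force: [-4.2, 2.0, 8.9]
width: 0.0581
gripper_force: 3.9
```

>>> send_rows(steps=[0.36,-0.3,0,0,0,0.36,-0.3,0,0,0,0.36,0,0,0,0])

```text
clock: 7.15
position: [0.5734, -0.064, 0.0134]
ee_rot: [-0.005, 0.186, 0.983, 0.0]
contact_force: [-7.8, 3.2, 9.7]
width: 0.0579
gripper_force: 6.3
```

>>> send_rows(steps=[0.36,-0.3,0,0,0,0.36,0,0,0,0])

```text
clock: 7.35
position: [0.5734, -0.064, 0.0133]
ee_rot: [-0.008, 0.186, 0.982, 0.001]
contact_force: [-12.3, 5.0, 14.1]
width: 0.0582
gripper_force: 9.0
```

>>> send_rows(steps=[0.36,-0.3,0,0,0,0.36,0,0,0,0])

```text
clock: 7.55
position: [0.5735, -0.064, 0.0132]
ee_rot: [-0.011, 0.186, 0.982, 0.001]
contact_force: [-16.6, 6.7, 19.1]
width: 0.0583
gripper_force: 11.2
```

```bash
python3 - <<'E'
from h import *
from rig import *
import cv2
s=get_state();tcp(s)
j=get_image("scene")["color"][125:215,170:310]
i=get_image("wrist")["color"][180:384]
cv2.imwrite("pics/w5.png",np.hstack([cv2.resize(x,(400,300),interpolation=cv2.INTER_CUBIC) for x in(cv2.convertScaleAbs(i,alpha=1.5,beta=20),cv2.convertScaleAbs(j,alpha=1.5,beta=20))])[...,::-1])
E
```

```text
stand mm [-38.4  35.2  13.2] tool y vs stand y deg 0.01 w 0.05829088309500749 F [-16.6   6.7  19.1] t 7.55
```

View pics/w5.png

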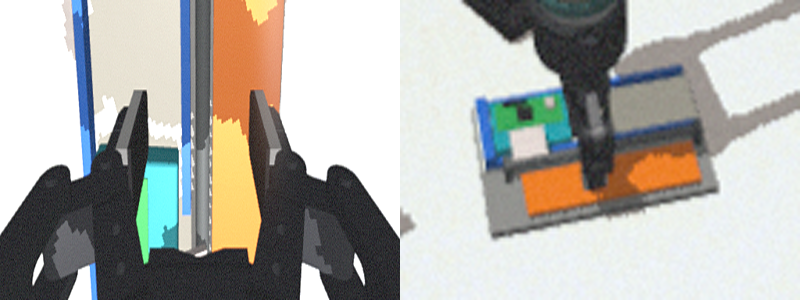

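The module is home: travel has stalled, force rises, and the scene view shows it against the blue stop with the jaw above it. I'll back off a few millimetres with the key still down, then lift straight up.

>>> send_rows(steps=[0.36,0.6,0,0,0,0.36,0.6,0,0,0,0.36,0.6,0,0,0,0.36,0,0,0,0])

```text
clock: 8.05
position: [0.5701, -0.0622, 0.0154]
ee_rot: [0.004, 0.186, 0.983, -0.001]
contact_force: [2.3, -0.8, 6.6]
width: 0.058
gripper_force: 3.4
```

>>> send_rows(steps=[0.36,0,0,-0.3,0,0.36,0,0,-0.3,0,0.36,0,0,-0.3,0,0.36,0,0,-0.5,0,0.36,0,0,-0.5,0,0.36,0,0,-1,0,0.36,0,0,-3,0,0.36,0,0,-4,0,0.36,0,0,-4,0,0.36,3,0,-2,0,0.36,4,0,0,0,0.36,0,0,0,0])

```text
clock: 9.25
position: [0.496, -0.0332, 0.1733]
ee_rot: [-0.003, 0.185, 0.983, 0.0]
contact_force: [-0.0, 0.1, -0.7]
width: 0.0582
gripper_force: 0.0
```

>>> send_rows(steps=[0.36,4,0,0,0,0.36,4,0,0,0,0.36,4,0,0,0,0.36,4,0,0,0,0.36,0,0,0,0,0.36,0,0,0,0])

```text
clock: 9.85
position: [0.3529, 0.0233, 0.1732]
ee_rot: [0.001, 0.186, 0.983, -0.0]
contact_force: [0.1, -0.2, 0.5]
width: 0.0579
gripper_force: 0.0
```

```bash
python3 - <<'E'
from h import *
from rig import *
import cv2
s=get_state();tcp(s)
j=get_image("scene")["color"][125:215,170:310]
i=get_image("top")["color"][155:260,245:385]
cv2.imwrite("pics/w6.png",np.hstack([cv2.resize(x,(400,300),interpolation=cv2.INTER_CUBIC) for x in(cv2.convertScaleAbs(i,alpha=1.5,beta=20),cv2.convertScaleAbs(j,alpha=1.5,beta=20))])[...,::-1])
E
```

```text
stand mm [-275.6   35.7  173.2] tool y vs stand y deg 0.08 w 0.05793588801636168 F [ 0.1 -0.2  0.5] t 9.85
```

View pics/w6.png

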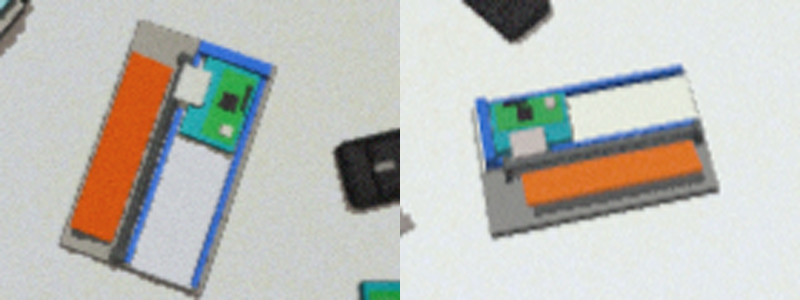

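The module lies against the stop at (235,65) in the left panel, with the jaw clamped on its left edge at (193,85). The key is part-way up, the other objects look undisturbed, and the arm is clear.

```bash
python3 -c "
from rig import *
print(sign_off())"
```

```text
the job is handed in; nothing more can be done
None
```

The module is fully home against the end stop with the jaw clamped on it, the arm is clear, and I handed the job in at about 10 s of the 40 s allowed; the hand-in call gave no verdict.

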